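Crate two lens holders and gauge the sloping face

TASK

Stand the two loose holders, the square one with the sloping glass top and the round one, upright in the two free cells of the crate, one per cell, and let go of them. Then take the probe out of its stand and hold its tip inside the black ring on the sloping glass of the crated square holder, the probe square to the glass and pressed lightly so that its sprung plunger is about half in (never hard, no more than a few newtons). Finish while holding the probe there in the gripper, and leave everything else where it stands.

Things in the scene. Friction and masses are not known exactly. Their poses are not given: they have to be found in the camera images.
- crate: Open grey crate, fixed, 148 x 148 mm outside, 35 high, walls and floor 4 mm, divided by 4 mm walls into 2 x 2 cells of 68 mm; cell centres at x = +-36, y = +-36 mm. Origin: centre of the underside; x and y along its sides, z up. Two cells (those at x = -36 mm) already hold loaded_a and loaded_b; the other two are free.
- wedge: The loose square holder: upright aluminium block 40 x 40 mm, straight sides from the base up to 72 mm, with a sloping glass top (lowest edge 77 mm, highest edge 89 mm above the base). Weighs 0.24 to 0.43 kg. Origin: centre of the underside; z up, x and y along its sides; the slope faces its +x (lower edge at +x).
- face: The sloping glass face, 36 mm along the slope x 40 mm, on top of the square holder, part of it, inclined 20 degrees. A thin black ring (inner diameter 15, outer 19 mm) is printed on it. Origin: centre of the ring, on the glass surface, 83 mm above the holder's base and on its centre line; z points out of the glass, square to it; x runs down the slope.
- drum: The loose round holder: upright aluminium cylinder, diameter 42 mm, 72 mm high, with a flat glass disc (diameter 34, 6 mm thick) on top. 0.21 to 0.39 kg. Origin: centre of the underside; z up.
- loaded_a: Round holder of the same make, already in the crate. Origin: centre of the underside; z up.
- loaded_b: Another round holder already in the crate, as loaded_a.
- stand: Dark steel block, fixed, 64 x 64 x 56 mm high, with a 26 mm square hole right through from above, in which the probe stands. Origin: centre of the underside; x and y along its sides, z up.
- probe: Hand probe upright in the stand: black square barrel 22 x 22 mm, 110 long, steel cap 4 mm high on top, 36 x 36 x 6 mm flange (30 to 36 mm above the barrel's lower end) resting on the stand; lower end starts 26 mm above the bench. 0.15 kg. Origin: centre of the barrel's lower end; z along the barrel away from the tip, x, y along its flats. Grip the barrel above the flange.
- tip (a point): Ball tip (diameter 8 mm) of the probe's sprung plunger: its outermost point, on the barrel's axis, 20 mm beyond the barrel's lower end when the plunger is out.
- plunger (a joint): How far the probe's sprung plunger is pushed into the barrel, m: 0 = fully out, 0.010 = fully in (hard stop). The spring pushes with 0.6 N at 0, rising 0.3 N per mm (2.1 N half in, 3.6 N fully in).
- tin: Bystander, to be left alone: small open steel tin, diameter 52, 35 high (mm).
- lap_disc: Bystander, to be left alone: dark steel disc, diameter 56, 12 thick, lying flat (mm).
- brush: Bystander, to be left alone: flat brush with wooden handle, about 200 long, lying flat (mm).
- bottle: Bystander, to be left alone: white plastic bottle, diameter 60, 150 high (mm).
- collar: Bystander, to be left alone: brass ring, outer diameter 50, 16 high, lying flat (mm).
- jar: Bystander, to be left alone: white screw-top jar, diameter 60, 60 high (mm).
Things that resemble listed ones, but are neither listed nor needed, are in the scene too. What is shaped like the wedge but orange or yellow is not meant.

How it is judged (in metres and radians):
On the way, in this order (a step that is already met when the one before it is completed fails the run):
1. both loose holders stand upright in free cells of the crate, released (x of wedge in the frame of crate between -0.06 and 0.06 m and y of wedge in the frame of crate between -0.06 and 0.06 m and z of wedge in the frame of crate between 0 and 0.009 m and angle between each of wedge, drum's own z axis and vertical below 0.08 rad and x of drum in the frame of crate between -0.06 and 0.06 m and y of drum in the frame of crate between -0.06 and 0.06 m and z of drum in the frame of crate between 0 and 0.009 m and contact force between each of the arm, the fingers and wedge below 0.1 N and contact force between each of the arm, the fingers and drum below 0.1 N and linear speed of each of wedge, drum below 0.02 m/s), for 0.2 s.
2. the probe is held by the fingers, clear of its stand (z of tip in the frame of stand above 0.06 m and contact force between the fingers and probe above 1 N), for 0.1 s.
At the end, for the whole second after the job is handed in: Fingers hold the probe still: tip within 8.5 mm of the ring centre, axis within 0.12 rad of square to the glass, plunger 2.5-7.5 mm in, 0.5-6 N, touching no crate, stand or round holder; all four holders upright (0.08 rad) on the crate floor, one per cell, at rest, the new two released (all of step 1 and distance between tip and face below 0.0085 m and angle between the z axis of probe and the z axis of face, either way round below 0.12 rad and value of joint plunger between 0.0025 and 0.0075 m and contact force between probe and wedge between 0.5 and 6 N and contact force between the fingers and probe above 1 N and linear speed of probe below 0.02 m/s and contact force between probe and crate below 0.1 N and contact force between probe and stand below 0.1 N and contact force between probe and drum below 0.1 N and contact force between probe and loaded_a below 0.1 N and contact force between probe and loaded_b below 0.1 N and x of loaded_a in the frame of crate between -0.06 and 0.06 m and y of loaded_a in the frame of crate between -0.06 and 0.06 m and z of loaded_a in the frame of crate between 0 and 0.009 m and angle between each of loaded_a, loaded_b's own z axis and vertical below 0.08 rad and x of loaded_b in the frame of crate between -0.06 and 0.06 m and y of loaded_b in the frame of crate between -0.06 and 0.06 m and z of loaded_b in the frame of crate between 0 and 0.009 m); the arm keeps its last pose, push and grip.
It fails at once if the probe is pressed hard (over 10 N) on the square holder (contact force between probe and wedge above 10 N).
It fails at once if a loose holder is tipped over (more than 0.7 rad) (angle between any of wedge, drum's own z axis and vertical above 0.7 rad).
It fails at once if a holder already in the crate is shifted by more than 25 mm or tilted by more than 0.4 rad (distance of any of loaded_a, loaded_b from where it was at the start of the episode above 0.025 m or angle between any of loaded_a, loaded_b's own z axis and vertical above 0.4 rad).
It fails at once if a bystander is moved by more than 20 mm (distance of any of tin, lap_disc, brush, bottle, collar, jar from where it was at the start of the episode above 0.02 m).
It also fails if it takes over 72 s, if anything falls off the work surface, if the arm or the gripper's body presses on something with over 40 N, if the wrist force passes 120 N, or if a joint passes its speed limit or range.

ROBOT

A 6-joint arm with a two-finger parallel gripper is mounted at the origin on the work surface. World frame = base frame: x ahead of the robot, y to its left, z up, the work surface at z = 0. Lengths are in m, angles in degrees, forces in N, time in s.
With the tool pointing down it reaches from about 0.3 to 0.75 m from the base axis. Payload 8.5 kg.
Tool frame: the origin (TCP) lies midway between the tips of the shut fingers; the grasp point (between the pads) lies 19 mm behind it; z points along the fingers, y is the direction in which the jaws open and shut (so a half turn about z gives the same grasp; the last joint's range is limited). The gripper opens to 85 mm and grips with 20 to 120 N. Pads are 22 mm wide; open, the fingers measure 114 mm over their backs; the gripper's body (76 mm by 85 mm) begins 54 mm behind the grasp point. The pads swing forward as they close: fully open they stand 13 mm farther back than shut.
Start: joints at [59.971, 21.807, 74.336, -0, 83.858, -12.336], TCP at [0.167, 0.524, 0.231] pointing down, gripper open.
Joint ranges: [-178.18, 178.18], [-50.72, 133.34], [12.68, 142.11], [-81.47, 261.47], [9.98, 163.14], [-165.26, 165.26]. Speed limits (degrees/s): [136.94, 136.94, 180, 180, 180, 180].

INTERFACE

Orientations are given as a 3x3 rotation matrix whose columns are the frame's x, y, z axes.
In Python, from rig import env gives the robot as it stands.
- The arm moves only by the tool drive_tool, never from a script. Its argument "deltas" is a list of rows, each a list of 2 entries, a list of its own where there are three numbers: the shift along the tool's x, y, z in mm, then the turn, a rotation vector about the tool's x, y, z in units of 8 degrees (1.0 is 8 degrees). A call has exactly 10 rows; each row is the pose to reach, as a shift and turn from the pose commanded when the call began, along the tool's axes at that moment; what a row does not reach only later rows make up. A row lasts 1/8 s, in which the tool goes at most 62.5 mm and 10.7 degrees, less where a joint would pass 70% of its speed; a pose out of reach is approached as far as the arm can. A call with a gripper value outside its range is refused whole. "fingers" is the opening, from -1 (shut) to 1 (fully open), set as the call begins (left out, the last holds). The fingers move at their own pace and stop on an object; "grip_force" is the grip in N (left out, the last holds). Time passes only in rows, so rows that repeat a pose let the fingers close, or fill a call up. It gives the time, the measured TCP pose, the force and the opening at its end, in the units of the state.
- env.get_state(): the state, without advancing time (a new reading comes with each control period).
- env.camera(name): name is "scene" or "top" or "wrist"; returns a dict with "image" (480x640x3 uint8, blue, green, red), "K" (3x3 intrinsics, pixels), "world_to_cam" (4x4, takes a point from world to camera coordinates); the wrist camera has in their place "hand_eye" (4x4, takes a point from camera to tool coordinates, whose origin is the TCP and whose axes are the flange's). Camera axes: x right, y up, looking along -z (the intrinsics and any distortion apply to the point x, -y, -z); pixel columns grow to the right and rows downward; lengths in m; the calibration is good to about 2 mm. A picture is of the moment at which its call begins: read the wrist's pose just before it. There is no depth.
- env.sign_off(): hands the job in, once; it reports no verdict.
The state is a dict: "time": time; "joints": joint angles; "qvel": joint speeds; "effort": joint torques, N m; "eef_pos": TCP position; "tool_rot": TCP orientation; "ft_force": force on the tool from outside, world axes, zero at the start; "moment": the same for the moment, N m; "finger_gap": finger opening in m.
Only numpy, scipy, OpenCV 4.12 (cv2) and the standard library are available. Lean on these libraries where they do the work, as an engineer would, in place of code of your own. Each camera call takes 0.05 s, during which the arm holds its last target. There are 200 camera calls.

## Working session

There is one attempt and no reset: what is moved stays moved. The work goes in short steps, Python scripts to look and compute and a tool call to move; the robot and the scene stay as the last step left them, time stands still between calls to the robot, and variables do not carry over. Pictures are saved under pics/ and viewed, about 8 in all and at most 12, crops included, and the job is handed in when it is done.

Besides the shell and the picture viewer there is one more tool, called as name([rows], argument=value, ...), one row to a line, values as JSON. drive_tool: Moves the arm, as the interface text tells. Its arguments: {"type":"object","properties":{"deltas":{"type":"array"},"fingers":{"type":"number"},"grip_force":{"type":"number"}},"required":["deltas"]}

```bash
ls; mkdir -p pics; python3 - <<'E'
from rig import env
import cv2,pickle
s=env.get_state();print(s)
d={}
for n in("scene","top","wrist"):
    c=env.camera(n);d[n]=c;cv2.imwrite(f"pics/{n}0.png",c["image"])
    print(n,{k:v for k,v in c.items() if k!="image"})
pickle.dump(d,open("c0.pkl","wb"))
E
```

```text
pics
{'time': 0.0, 'joints': array([ 5.99713167e+01,  2.18396479e+01,  7.43868851e+01,  5.91011530e-04,
        8.38554066e+01, -1.23355198e+01]), 'qvel': array([ 0.06229569, -0.01896633,  0.00435069, -0.06486716, -0.05491254,
        0.02892308]), 'effort': array([ 1.81976062e-03, -4.48467493e+01, -2.31282502e+01, -4.20305753e-05,
        4.73782449e-03,  3.28789019e-05]), 'eef_pos': array([0.16700077, 0.52372141, 0.2307118 ]), 'tool_rot': array([[-9.52697299e-01,  3.03919941e-01, -7.24556617e-04],
       [ 3.03920641e-01,  9.52696554e-01, -1.23302532e-03],
       [ 3.15541609e-04, -1.39490760e-03, -9.99998977e-01]]), 'ft_force': array([0.40354768, 0.7394468 , 0.29026321]), 'moment': array([-0.02264467, -0.02074964, -0.02644557]), 'finger_gap': 0.08518348671113454}
scene {'K': array([[493.92840412,   0.        , 326.38389593],
       [  0.        , 493.92840412, 231.63113866],
       [  0.        ,   0.        ,   1.        ]]), 'world_to_cam': array([[ 7.36142521e-03,  9.99891601e-01,  1.27512909e-02,
         1.73242106e-02],
       [-8.35461112e-01, -8.57366360e-04,  5.49548902e-
[... 545 characters left out ...]
8e-01],
       [-1.77008936e-01,  1.84884897e-03,  9.84207508e-01,
        -1.05943003e+00],
       [ 0.00000000e+00,  0.00000000e+00,  0.00000000e+00,
         1.00000000e+00]])}
wrist {'K': array([[403.2815458 ,   0.        , 323.44602267],
       [  0.        , 403.2815458 , 236.99767674],
       [  0.        ,   0.        ,   1.        ]]), 'hand_eye': array([[ 1.31884721e-04,  9.66162664e-01,  2.57933497e-01,
         6.64067867e-02],
       [ 9.99999843e-01, -2.67691817e-04,  4.91402398e-04,
        -2.49795538e-05],
       [ 5.43821337e-04,  2.57933392e-01, -9.66162548e-01,
        -1.43802445e-01],
       [ 0.00000000e+00,  0.00000000e+00,  0.00000000e+00,
         1.00000000e+00]])}
```

View pics/top0.png

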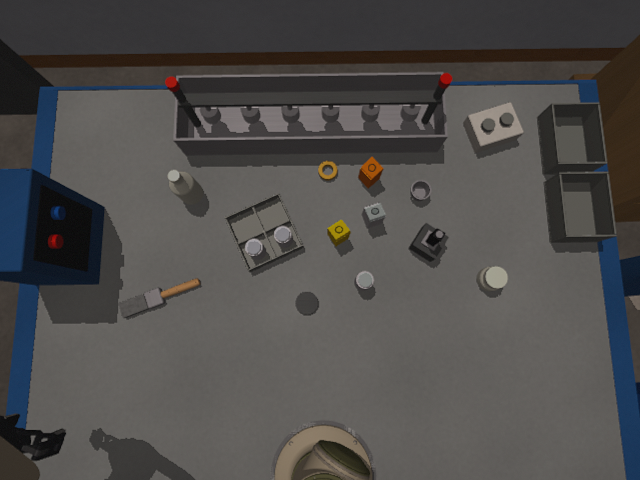

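View pics/scene0.png

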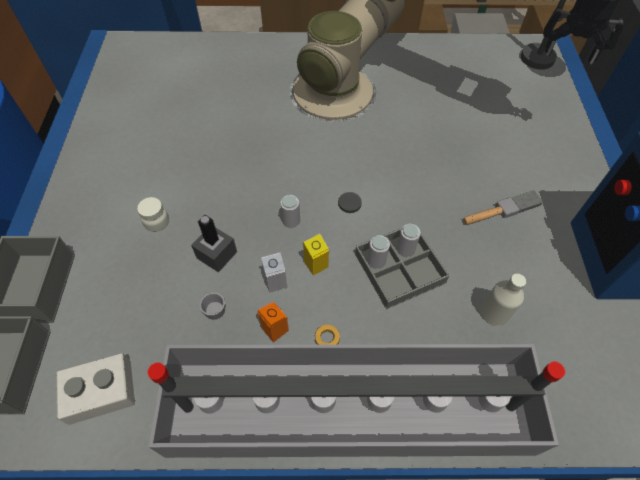

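Top view: silver wedge at (375,212), drum (365,281), stand/probe (430,242), crate (265,232) with round holders in its two near/robot-side cells. Yellow (339,231) and orange (371,171) are decoys. Scene view agrees.

```bash
cat > h.py <<'E'
import numpy as np,cv2,pickle
def ray(c,uv,pose=None):
    K=c["K"];p=np.array([(uv[0]-K[0,2])/K[0,0],-(uv[1]-K[1,2])/K[1,1],-1.])
    if "world_to_cam" in c: M=np.linalg.inv(c["world_to_cam"])
    else:
        T=np.eye(4);T[:3,:3]=pose[1];T[:3,3]=pose[0];M=T@c["hand_eye"]
    return M[:3,3],M[:3,:3]@p
def onz(c,uv,z,pose=None):
    o,d=ray(c,uv,pose);return o+d*(z-o[2])/d[2]
def proj(c,P,pose=None):
    if "world_to_cam" in c: M=c["world_to_cam"]
    else:
        T=np.eye(4);T[:3,:3]=pose[1];T[:3,3]=pose[0];M=np.linalg.inv(T@c["hand_eye"])
    p=M[:3,:3]@P+M[:3,3];p=np.array([p[0],-p[1],-p[2]]);q=c["K"]@p;return q[:2]/q[2]
def look(name,fn):
    from rig import env
    s=env.get_state();c=env.camera(name);pose=(s["eef_pos"],s["tool_rot"])
    cv2.imwrite(f"pics/{fn}.png",c["image"]);pickle.dump((c,pose,s),open(f"pics/{fn}.pkl","wb"));return c,pose,s
E
python3 - <<'E'
import pickle,numpy as np;from h import *
np.set_printoptions(precision=3,suppress=True)
d=pickle.load(open("c0.pkl","rb"));t=d["top"];s=d["scene"]
for n,a,b,z in[("ring",(375,211),(273,264),.083),("drum",(365,280),(290,201),.078),("crate",(265,232),(402,263),.035),("probecap",(438,235),(206,217),.14),("la",(254,247),(379,243),.082),("lb",(283,235),(410,232),.082),("yel",(339,229),(317,243),.083),("orange",(371,169),(272,314),.083),("jar",(494,277),(150,207),.06),("bottle",(173,176),(518,281),.15),("collar",(328,171),(327,337),.016)]:
    print(n,onz(t,a,z),onz(s,b,z))
E
```

```text
ring [ 0.606 -0.131  0.083] [ 0.608 -0.131  0.083]
drum [ 0.443 -0.103  0.078] [ 0.446 -0.102  0.078]
crate [0.568 0.135 0.035] [0.578 0.14  0.035]
probecap [ 0.535 -0.263  0.14 ] [ 0.532 -0.264  0.14 ]
la [0.524 0.155 0.082] [0.557 0.087 0.082]
lb [0.551 0.087 0.082] [0.53  0.155 0.082]
yel [ 0.564 -0.045  0.083] [ 0.558 -0.042  0.083]
orange [ 0.71  -0.125  0.083] [ 0.717 -0.127  0.083]
jar [ 0.447 -0.41   0.06 ] [ 0.449 -0.414  0.06 ]
bottle [0.677 0.329 0.15 ] [0.682 0.328 0.15 ]
collar [ 0.729 -0.022  0.016] [ 0.737 -0.022  0.016]
```

drive_tool([
  [[-43, -41, -10], [0, 0, 0]],
  [[-86, -83, -20], [0, 0, 0]],
  [[-129, -125, -20], [0, 0, 0]],
  [[-172, -166, -20], [0, 0, 0]],
  [[-215, -208, -20], [0, 0, 0]],
  [[-258, -249, -20], [0, 0, 0]],
  [[-301, -290, -20], [0, 0, 0]],
  [[-344, -332, -20], [0, 0, 0]],
  [[-387, -374, -20], [0, 0, 0]],
  [[-430, -415, -20], [0, 0, 0]],
], fingers=1, grip_force=40)

```text
time: 1.4
eef_pos: [0.4512, -0.0041, 0.2513]
tool_rot: [[-0.953, 0.304, 0.0], [0.304, 0.953, 0.0], [-0.0, 0.0, -1.0]]
ft_force: [0.5, 1.5, -0.3]
finger_gap: 0.0853
```

drive_tool([
  [[-40, -38, 0], [0, 0, 0]],
  [[-80, -76, 0], [0, 0, 0]],
  [[-120, -115, 0], [0, 0, 0]],
  [[-120, -115, 0], [0, 0, 0]],
  [[-120, -115, 0], [0, 0, 0]],
  [[-120, -115, 0], [0, 0, 0]],
  [[-120, -115, 0], [0, 0, 0]],
  [[-120, -115, 0], [0, 0, 0]],
  [[-120, -115, 0], [0, 0, 0]],
  [[-120, -115, 0], [0, 0, 0]],
])

```text
time: 2.65
eef_pos: [0.5301, -0.1481, 0.2514]
tool_rot: [[-0.953, 0.304, 0.0], [0.304, 0.953, -0.0], [-0.0, 0.0, -1.0]]
ft_force: [0.3, -0.5, 0.2]
finger_gap: 0.0858
```

```bash
python3 - <<'E'
from h import *
c,p,s=look("wrist","w1");print(s["time"],p)
E
```

```text
2.65 (array([ 0.53005699, -0.14805322,  0.25136109]), array([[-9.52707348e-01,  3.03889294e-01,  7.67994623e-05],
       [ 3.03889294e-01,  9.52707351e-01, -1.85450146e-05],
       [-7.88030437e-05,  5.67056267e-06, -9.99999997e-01]]))
```

View pics/w1.png

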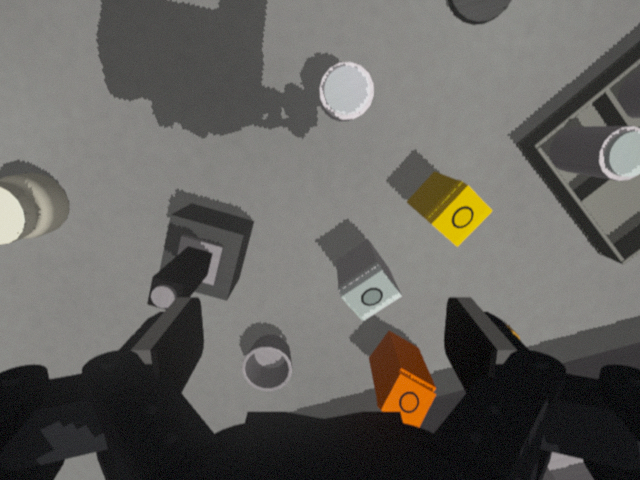

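Wrist view: drum top (347,90), silver wedge glass around (371,294), yellow (462,217), orange (409,402), probe cap (162,296), stand hole (208,262), tin (267,368). Zoom to get the slope direction.

```bash
python3 - <<'E'
from h import *
im=cv2.imread("pics/w1.png");cv2.imwrite("pics/z1.png",cv2.resize(im[210:330,310:430],None,fx=5,fy=5,interpolation=cv2.INTER_CUBIC))
E
```

```text
(no output)
```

View pics/z1.png

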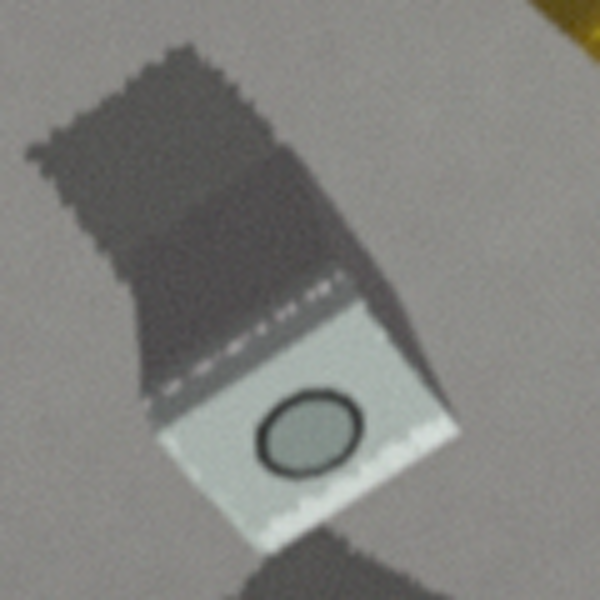

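```bash
python3 - <<'E'
import pickle;from h import *
np.set_printoptions(precision=3,suppress=True)
c,p,s=pickle.load(open("pics/w1.pkl","rb"))
f=lambda u:(310+u[0]/5,210+u[1]/5)
O=onz(c,f((310,433)),.083,p);print("ring",O,"drum",onz(c,(347,90),.078,p),"stand hole?",onz(c,(208,262),.056,p))
for nm,zA,zD in(("AB low",.077,.089),("AB high",.089,.077)):
    A,B=[onz(c,f(u),zA,p) for u in((160,435),(360,300))];C,D=[onz(c,f(u),zD,p) for u in((460,432),(265,553))]
    print(nm,"AB",np.linalg.norm(A-B),"CD",np.linalg.norm(C-D),"BC",np.linalg.norm(B-C),"AD",np.linalg.norm(A-D),"centre",(A+B+C+D)/4)
    m=(A+B)/2;n=(C+D)/2;v=m-n;v[2]=0;v/=np.linalg.norm(v);w=np.array([-v[1],v[0],0])
    print(" yaw of AB dir",np.degrees(np.arctan2(v[1],v[0])))
    O2=np.array([O[0],O[1],0])
    for zz,r in((.072,.02),(zA,.017),(zD,-.017),(.072,-.02)):
        print("  z",zz,[ (proj(c,O2+v*r+w*k+[0,0,zz],p)-[310,210])*5 for k in(.02,-.02)])
E
```

```text
ring [ 0.607 -0.13   0.083] drum [ 0.445 -0.103  0.078] stand hole? [ 0.544 -0.26   0.056]
AB low AB 0.04106320770161599 CD 0.03812110475982909 BC 0.0269259335644351 AD 0.026307283832432898 centre [ 0.607 -0.13   0.083]
 yaw of AB dir -154.40869836188816
  z 0.072 [array([138.346, 402.734]), array([312.707, 251.088])]
  z 0.077 [array([151.323, 426.091]), array([328.177, 273.009])]
  z 0.089 [array([291.923, 592.104]), array([474.592, 440.166])]
  z 0.072 [array([292.907, 557.234]), array([466.658, 412.018])]
AB high AB 0.039514425263281264 CD 0.03961527548833026 BC 0.03630542549570396 AD 0.03526736555685072 centre [ 0.607 -0.13   0.083]
 yaw of AB dir -162.63274204135953
  z 0.072 [array([140.966, 380.803]), array([336.578, 253.421])]
  z 0.089 [array([154.969, 433.876]), array([360.372, 301.259])]
  z 0.077 [array([263.197, 555.405]), array([459.233, 432.156])]
  z 0.072 [array([269.999, 555.086]), array([463.074, 433.765])]
```

Slope: only "AB high" gives the right sizes (39.5/39.6, 36.3/35.3 mm), so the wedge's x axis has yaw ≈ 17.4°, at (0.607,−0.130). I'll move in for the grasp with the jaws along wedge y.

drive_tool([
  [[-20, 12, 0], [0, 0, -1.1]],
  [[-40, 24, 0], [0, 0, -2.2]],
  [[-60, 36, 0], [0, 0, -3.3]],
  [[-68, 41, 10], [0, 0, -4.4]],
  [[-68, 41, 50], [0, 0, -4.4]],
  [[-68, 41, 95], [0, 0, -4.4]],
  [[-68, 41, 140], [0, 0, -4.4]],
  [[-68, 41, 180], [0, 0, -4.4]],
  [[-68, 41, 205], [0, 0, -4.4]],
  [[-68, 41, 213], [0, 0, -4.4]],
], fingers=1)

```text
time: 3.95
eef_pos: [0.6068, -0.1295, 0.0369]
tool_rot: [[-0.954, -0.301, -0.002], [-0.301, 0.954, 0.001], [0.002, 0.002, -1.0]]
ft_force: [0.2, -1.3, 0.2]
finger_gap: 0.0856
```

drive_tool([
  [[0, 0, 0], [0, 0, 0]],
  [[0, 0, 0], [0, 0, 0]],
  [[0, 0, 0], [0, 0, 0]],
  [[0, 0, 0], [0, 0, 0]],
  [[0, 0, 0], [0, 0, 0]],
  [[0, 0, 0], [0, 0, 0]],
  [[0, 0, 0], [0, 0, 0]],
  [[0, 0, 0], [0, 0, 0]],
  [[0, 0, 0], [0, 0, 0]],
  [[0, 0, 0], [0, 0, 0]],
], fingers=-1, grip_force=40)

```text
time: 5.2
eef_pos: [0.6079, -0.13, 0.0396]
tool_rot: [[-0.954, -0.301, 0.002], [-0.301, 0.954, -0.001], [-0.002, -0.001, -1.0]]
ft_force: [-0.2, 0.2, 5.3]
finger_gap: 0.0393
```

drive_tool([
  [[0, 0, -15], [0, 0, 0]],
  [[0, 0, -55], [0, 0, 0]],
  [[0, 0, -100], [0, 0, 0]],
  [[0, 0, -145], [0, 0, 0]],
  [[3, 30, -180], [0, 0, 0]],
  [[6, 70, -200], [0, 0, 0]],
  [[9, 110, -200], [0, 0, 0]],
  [[9, 145, -200], [0, 0, 0]],
  [[9, 160, -200], [0, 0, 0]],
  [[9, 160, -200], [0, 0, 0]],
])

```text
time: 6.45
eef_pos: [0.5504, 0.0205, 0.2386]
tool_rot: [[-0.953, -0.302, 0.0], [-0.302, 0.953, -0.0], [0.0, -0.0, -1.0]]
ft_force: [-0.1, -1.0, -4.5]
finger_gap: 0.0392
```

```bash
python3 - <<'E'
from h import *
c,p,s=look("wrist","w2");print(s["time"],p,s["finger_gap"],s["ft_force"])
E
```

```text
6.45 (array([0.55043906, 0.02049297, 0.23860864]), array([[-9.53345434e-01, -3.01881564e-01,  7.34593854e-05],
       [-3.01881573e-01,  9.53345396e-01, -2.68554743e-04],
       [ 1.10395590e-05, -2.78201473e-04, -9.99999961e-01]])) 0.03917033967065767 [-0.14960045 -1.04119021 -4.54121277]
```

View pics/w2.png

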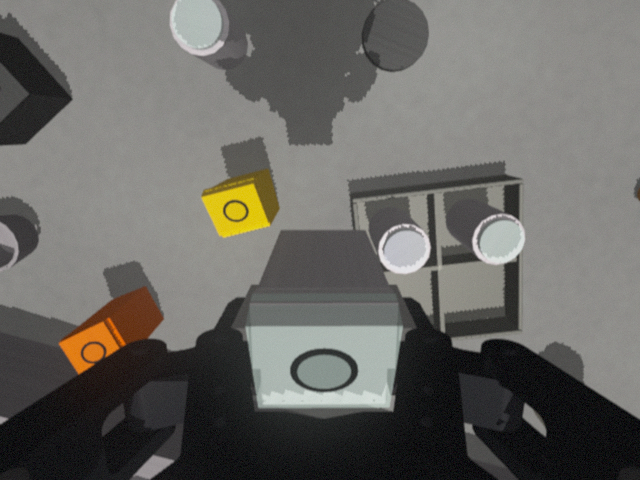

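Held wedge is upright in the jaws; crate rim corners at about (352,197), (522,178), (521,331), divider cross near (440,267), loaded tops at (404,247) and (498,238).

```bash
python3 - <<'E'
import pickle;from h import *
np.set_printoptions(precision=4,suppress=True)
c,p,s=pickle.load(open("pics/w2.pkl","rb"))
q={k:onz(c,u,z,p)[:2] for k,u,z in(("TL",(352,197),.035),("TR",(522,178),.035),("BR",(521,331),.035),("X",(440,267),.035),("la",(404,246),.082),("lb",(498,238),.082),("drum",(199,24),.078),("wedgering_held",(324,370),.285))}
print(q)
n=np.linalg.norm;print(n(q["TL"]-q["TR"]),n(q["TR"]-q["BR"]),"C from diag",(q["TL"]+q["BR"])/2)
a=lambda v:np.degrees(np.arctan2(v[1],v[0]))
print("crate yaw",a(q["BR"]-q["TR"]),a(q["TR"]-q["TL"])-90,a(q["lb"]-q["la"])-90)
cv2.imwrite("pics/z2.png",cv2.resize(cv2.imread("pics/w2.png")[150:350,340:540],None,fx=3,fy=3,interpolation=cv2.INTER_CUBIC))
E
```

```text
{'TL': array([0.5337, 0.0418]), 'TR': array([0.4741, 0.1756]), 'BR': array([0.6069, 0.236 ]), 'X': array([0.5704, 0.1386]), 'la': array([0.5516, 0.087 ]), 'lb': array([0.5236, 0.1539]), 'drum': array([ 0.4464, -0.1012]), 'wedgering_held': array([0.5478, 0.0204])}
0.14649866764745426 0.14593802961694147 C from diag [0.5703 0.1389]
crate yaw 24.441961109440143 24.02155418687616 22.66615204469295
```

View pics/z2.png

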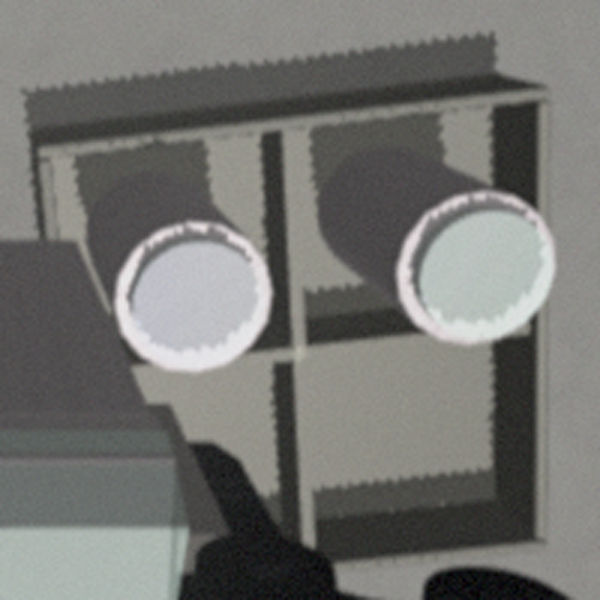

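Crate centre (0.570, 0.139), yaw ≈ 24°, size checks (146 vs 148 mm). Wedge goes to the cell at (0.618, 0.121), turned so the slope faces the robot.

drive_tool([
  [[-10, 8, 0], [0, 0, 1.25]],
  [[-20, 16, 0], [0, 0, 2.5]],
  [[-30, 24, 0], [0, 0, 3.75]],
  [[-40, 32, 0], [0, 0, 5.0]],
  [[-50, 40, 0], [0, 0, 6.25]],
  [[-60, 48, 0], [0, 0, 7.5]],
  [[-70, 56, 0], [0, 0, 8.75]],
  [[-80, 64, 0], [0, 0, 10.0]],
  [[-90, 72, 0], [0, 0, 11.25]],
  [[-95, 75, 0], [0, 0, 12.5]],
])

```text
time: 7.75
eef_pos: [0.6195, 0.1193, 0.2377]
tool_rot: [[-0.124, 0.992, -0.001], [0.992, 0.124, -0.0], [-0.0, -0.001, -1.0]]
ft_force: [0.3, -0.3, -3.7]
finger_gap: 0.0397
```

drive_tool([
  [[0, 0, 0], [0, 0, 1.25]],
  [[0, 0, 10], [0, 0, 2.5]],
  [[0, 0, 20], [0, 0, 3.75]],
  [[0, 0, 30], [0, 0, 5.0]],
  [[0, 0, 40], [0, 0, 6.25]],
  [[0, 0, 50], [0, 0, 7.5]],
  [[0, 0, 60], [0, 0, 8.75]],
  [[0, 0, 70], [0, 0, 9.2]],
  [[0, 0, 70], [0, 0, 9.2]],
  [[0, 0, 70], [0, 0, 9.2]],
])

```text
time: 9.0
eef_pos: [0.6192, 0.1195, 0.1686]
tool_rot: [[0.914, 0.406, 0.001], [0.406, -0.914, -0.0], [0.0, 0.0, -1.0]]
ft_force: [-0.3, -0.3, -3.9]
finger_gap: 0.0398
```

drive_tool([
  [[0, 0, 20], [0, 0, 0]],
  [[0, 0, 45], [0, 0, 0]],
  [[0, 0, 70], [0, 0, 0]],
  [[0, 0, 90], [0, 0, 0]],
  [[0, 0, 105], [0, 0, 0]],
  [[0, 0, 115], [0, 0, 0]],
  [[0, 0, 120], [0, 0, 0]],
  [[0, 0, 123], [0, 0, 0]],
  [[0, 0, 124], [0, 0, 0]],
  [[0, 0, 125], [0, 0, 0]],
])

```text
time: 10.25
eef_pos: [0.6188, 0.1203, 0.0437]
tool_rot: [[0.914, 0.405, 0.001], [0.405, -0.914, -0.0], [0.001, 0.0, -1.0]]
ft_force: [0.1, 0.6, -4.2]
finger_gap: 0.0396
```

drive_tool([
  [[0, 0, 0.5], [0, 0, 0]],
  [[0, 0, 1], [0, 0, 0]],
  [[0, 0, 1.5], [0, 0, 0]],
  [[0, 0, 2], [0, 0, 0]],
  [[0, 0, 2], [0, 0, 0]],
  [[0, 0, 2], [0, 0, 0]],
  [[0, 0, 2], [0, 0, 0]],
  [[0, 0, 2], [0, 0, 0]],
  [[0, 0, 2], [0, 0, 0]],
  [[0, 0, 2], [0, 0, 0]],
])

```text
time: 11.5
eef_pos: [0.6189, 0.1204, 0.0435]
tool_rot: [[0.914, 0.406, 0.002], [0.406, -0.914, -0.0], [0.002, 0.001, -1.0]]
ft_force: [-5.5, 1.9, 12.7]
finger_gap: 0.0397
```

drive_tool([
  [[0, 0, -1], [0, 0, 0]],
  [[0, 0, -1], [0, 0, 0]],
  [[0, 0, -1], [0, 0, 0]],
  [[0, 0, -1], [0, 0, 0]],
  [[0, 0, -1], [0, 0, 0]],
  [[0, 0, -20], [0, 0, 0]],
  [[0, 0, -50], [0, 0, 0]],
  [[0, 0, -90], [0, 0, 0]],
  [[0, 0, -130], [0, 0, 0]],
  [[0, 0, -160], [0, 0, 0]],
], fingers=0.6)

```text
time: 12.75
eef_pos: [0.6188, 0.1203, 0.2032]
tool_rot: [[0.914, 0.405, 0.002], [0.405, -0.914, 0.0], [0.002, 0.001, -1.0]]
ft_force: [0.4, 0.4, -0.2]
finger_gap: 0.0684
```

```bash
python3 - <<'E'
from h import *
c,p,s=look("wrist","w3");print(s["time"],p,s["finger_gap"],s["joints"])
E
```

```text
12.75 (array([0.61876712, 0.12028145, 0.20322565]), array([[ 9.14206930e-01,  4.05244265e-01,  1.66564877e-03],
       [ 4.05244824e-01, -9.14208200e-01,  1.85203427e-06],
       [ 1.52350029e-03,  6.73302399e-04, -9.99998613e-01]])) 0.06840778251388996 [ 2.57575987e-01  3.10444502e+01  6.33446638e+01 -3.23908666e-04
  8.55154518e+01  6.63511310e+01]
```

View pics/w3.png

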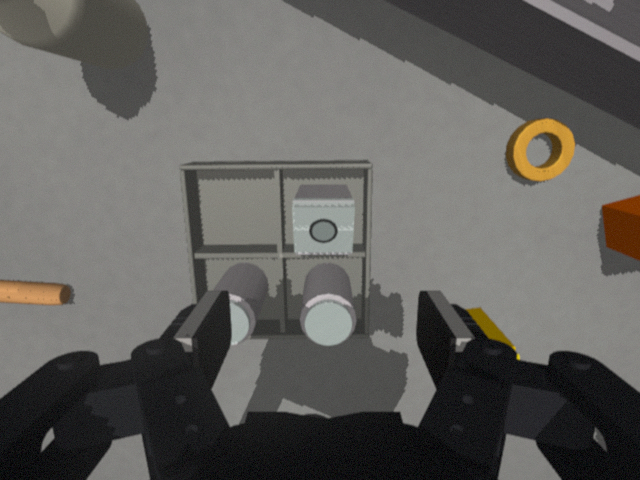

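Wedge stands in its cell (ring at (323,230)), slope towards the robot; loaded holders untouched. Now the drum.

drive_tool([
  [[-50, 27, 0], [0, 0, -1.2]],
  [[-100, 53, 0], [0, 0, -2.4]],
  [[-150, 80, 0], [0, 0, -3.6]],
  [[-200, 107, 0], [0, 0, -4.8]],
  [[-240, 128, 5], [0, 0, -5.6]],
  [[-249, 132, 30], [0, 0, -5.6]],
  [[-249, 132, 70], [0, 0, -5.6]],
  [[-249, 132, 115], [0, 0, -5.6]],
  [[-249, 132, 150], [0, 0, -5.6]],
  [[-249, 132, 165], [0, 0, -5.6]],
], fingers=1)

```text
time: 14.05
eef_pos: [0.4437, -0.101, 0.0346]
tool_rot: [[0.363, 0.932, -0.002], [0.932, -0.363, 0.001], [0.0, -0.003, -1.0]]
ft_force: [0.3, -0.6, 0.5]
finger_gap: 0.0854
```

```bash
python3 - <<'E'
import pickle;from h import *
np.set_printoptions(precision=4,suppress=True)
c,p,s=pickle.load(open("pics/w3.pkl","rb"))
print(onz(c,(323,230),.087,p))
m=(cv2.imread("pics/w3.png"))
print([onz(c,u,.035,p)[:2] for u in((181,164),(371,163),(370,336))])
E
```

```text
[0.618 0.121 0.087]
[array([0.6097, 0.236 ]), array([0.6692, 0.1036]), array([0.5368, 0.0409])]
```

drive_tool([
  [[0, 0, 0], [0, 0, 0]],
  [[0, 0, 0], [0, 0, 0]],
  [[0, 0, 0], [0, 0, 0]],
  [[0, 0, 0], [0, 0, 0]],
  [[0, 0, 0], [0, 0, 0]],
  [[0, 0, 0], [0, 0, 0]],
  [[0, 0, 0], [0, 0, 0]],
  [[0, 0, 0], [0, 0, 0]],
  [[0, 0, 0], [0, 0, 0]],
  [[0, 0, 0], [0, 0, 0]],
], fingers=-1, grip_force=40)

```text
time: 15.3
eef_pos: [0.445, -0.1016, 0.0373]
tool_rot: [[0.363, 0.932, 0.002], [0.932, -0.363, -0.001], [-0.0, 0.002, -1.0]]
ft_force: [-0.4, -0.2, 6.2]
finger_gap: 0.0412
```

drive_tool([
  [[0, 0, -20], [0, 0, 0]],
  [[0, 0, -65], [0, 0, 0]],
  [[0, 0, -110], [0, 0, 0]],
  [[30, 3, -145], [0, 0, 0]],
  [[80, 7, -150], [0, 0, 0]],
  [[135, 12, -150], [0, 0, 0]],
  [[190, 17, -150], [0, 0, 0]],
  [[245, 22, -150], [0, 0, 0]],
  [[295, 27, -150], [0, 0, 0]],
  [[320, 29, -150], [0, 0, 0]],
])

```text
time: 16.55
eef_pos: [0.5878, 0.1887, 0.1857]
tool_rot: [[0.361, 0.932, -0.001], [0.932, -0.361, 0.0], [-0.0, -0.001, -1.0]]
ft_force: [-0.2, -0.6, -2.3]
finger_gap: 0.0405
```

drive_tool([
  [[0, 0, 0], [0, 0, 0]],
  [[0, 0, 20], [0, 0, 0]],
  [[0, 0, 50], [0, 0, 0]],
  [[0, 0, 80], [0, 0, 0]],
  [[0, 0, 105], [0, 0, 0]],
  [[0, 0, 125], [0, 0, 0]],
  [[0, 0, 135], [0, 0, 0]],
  [[0, 0, 140], [0, 0, 0]],
  [[0, 0, 143], [0, 0, 0]],
  [[0, 0, 144], [0, 0, 0]],
])

```text
time: 17.8
eef_pos: [0.5879, 0.1863, 0.0427]
tool_rot: [[0.363, 0.932, 0.001], [0.932, -0.363, 0.0], [0.0, 0.001, -1.0]]
ft_force: [0.0, 0.6, -3.0]
finger_gap: 0.0411
```

drive_tool([
  [[0, 0, 0.5], [0, 0, 0]],
  [[0, 0, 1], [0, 0, 0]],
  [[0, 0, 1.5], [0, 0, 0]],
  [[0, 0, 1.5], [0, 0, 0]],
  [[0, 0, 1.5], [0, 0, 0]],
  [[0, 0, 1.5], [0, 0, 0]],
  [[0, 0, 1.5], [0, 0, 0]],
  [[0, 0, 1.5], [0, 0, 0]],
  [[0, 0, 1.5], [0, 0, 0]],
  [[0, 0, 1.5], [0, 0, 0]],
])

```text
time: 19.05
eef_pos: [0.5879, 0.1864, 0.0414]
tool_rot: [[0.363, 0.932, 0.001], [0.932, -0.363, 0.0], [0.0, 0.001, -1.0]]
ft_force: [-2.0, -0.5, 6.4]
finger_gap: 0.0413
```

drive_tool([
  [[0, 0, -0.5], [0, 0, 0]],
  [[0, 0, -1], [0, 0, 0]],
  [[0, 0, -1], [0, 0, 0]],
  [[0, 0, -1], [0, 0, 0]],
  [[0, 0, -1], [0, 0, 0]],
  [[0, 0, -15], [0, 0, 0]],
  [[0, 0, -50], [0, 0, 0]],
  [[0, 0, -100], [0, 0, 0]],
  [[0, 0, -150], [0, 0, 0]],
  [[0, 0, -200], [0, 0, 0]],
], fingers=0.6)

```text
time: 20.3
eef_pos: [0.5874, 0.1863, 0.2437]
tool_rot: [[0.363, 0.932, 0.001], [0.932, -0.363, 0.0], [0.001, 0.001, -1.0]]
ft_force: [0.3, -0.3, 0.3]
finger_gap: 0.0684
```

Drum released. Now over to the probe for a close look.

drive_tool([
  [[-50, 13, 0], [0, 0, 0]],
  [[-100, 26, 0], [0, 0, 0]],
  [[-150, 39, 0], [0, 0, 0]],
  [[-200, 52, 0], [0, 0, 0]],
  [[-250, 65, 0], [0, 0, 0]],
  [[-300, 78, 0], [0, 0, 0]],
  [[-350, 91, 0], [0, 0, 0]],
  [[-400, 104, 0], [0, 0, 0]],
  [[-438, 113, 0], [0, 0, 0]],
  [[-438, 113, 0], [0, 0, 0]],
], fingers=1)

```text
time: 21.55
eef_pos: [0.5332, -0.2652, 0.2413]
tool_rot: [[0.366, 0.93, 0.0], [0.93, -0.366, -0.001], [-0.0, 0.001, -1.0]]
ft_force: [0.3, 0.7, 0.0]
finger_gap: 0.0855
```

```bash
python3 - <<'E'
from h import *
c,p,s=look("wrist","w4");print(s["time"],p,s["finger_gap"],s["joints"])
c,p,s=look("top","t4")
d=cv2.resize(c["image"][170:290,210:330],None,fx=3,fy=3,interpolation=cv2.INTER_CUBIC)
w=cv2.imread("pics/w4.png");w=w.copy();w=cv2.copyMakeBorder(w,0,0,0,160,cv2.BORDER_CONSTANT);w[:360,440:800]=d
cv2.imwrite("pics/v4.png",w)
E
```

```text
21.55 (array([ 0.53324662, -0.26519277,  0.24134982]), array([[ 3.66382337e-01,  9.30464326e-01,  3.47723382e-04],
       [ 9.30464262e-01, -3.66382063e-01, -6.64567664e-04],
       [-4.90956894e-04,  5.67030034e-04, -9.99999719e-01]])) 0.08547420469508096 [-3.78130003e+01  2.60871008e+01  6.56578170e+01 -1.78754704e-02
  8.82159983e+01 -1.63197763e+01]
```

View pics/v4.png

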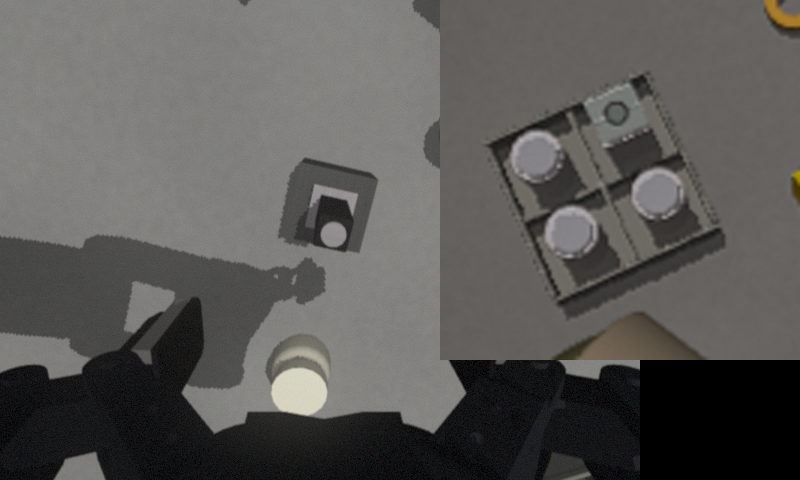

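Wrist: cap at (334,234), stand top face ≈ (304,163)–(377,180)–(361,251). Top inset: all four holders stand one per cell. A zoom for the barrel's yaw.

```bash
python3 - <<'E'
from h import *
cv2.imwrite("pics/z4.png",cv2.resize(cv2.imread("pics/w4.png")[150:260,270:390],None,fx=5,fy=5,interpolation=cv2.INTER_CUBIC))
E
```

```text
(no output)
```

View pics/z4.png

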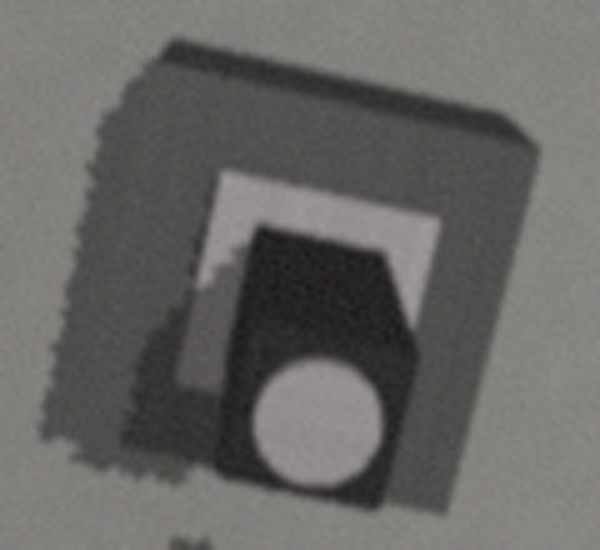

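```bash
python3 - <<'E'
import pickle;from h import *
np.set_printoptions(precision=4,suppress=True)
c,p,s=pickle.load(open("pics/w4.pkl","rb"))
f=lambda u:(270+u[0]/5,150+u[1]/5)
a=lambda v:np.degrees(np.arctan2(v[1],v[0]))
n=np.linalg.norm
g=lambda u,z:onz(c,f(u),z,p)[:2]
S=[g(u,.056) for u in((150,65),(540,150),(447,513))];print("stand",S,n(S[0]-S[1]),n(S[1]-S[2]),a(S[1]-S[0]),a(S[2]-S[1]))
F=[g(u,.062) for u in((178,385),(222,172),(440,217))];print("flange",F,n(F[0]-F[1]),n(F[1]-F[2]),a(F[1]-F[0]),a(F[2]-F[1]),"ctr",(F[0]+F[2])/2)
B=[g(u,.136) for u in((415,350),(383,508),(220,475))];print("barrel",n(B[0]-B[1]),n(B[1]-B[2]),a(B[1]-B[0]),a(B[2]-B[1]),"ctr",(B[0]+B[2])/2)
print("cap",g((318,422),.14))
print("stand c",(S[0]+S[2])/2)
E
```

```text
stand [array([ 0.5286, -0.222 ]), array([ 0.5825, -0.2579]), array([ 0.5471, -0.3105])] 0.06475465769353803 0.0633612433140792 -33.659470827775884 -123.97959342252383
flange [array([ 0.5136, -0.2716]), array([ 0.5334, -0.2416]), array([ 0.5634, -0.2612])] 0.03591650500928435 0.03585372437103259 56.528639427474054 -33.163692916600894 ctr [ 0.5385 -0.2664]
barrel 0.021236779721207386 0.021496726130668543 -121.61742584159839 146.6051496277916 ctr [ 0.5384 -0.266 ]
cap [ 0.5385 -0.2661]
stand c [ 0.5378 -0.2663]
```

drive_tool([
  [[1, 5, 0], [0, 0, 0.8]],
  [[1, 5, 0], [0, 0, 1.5]],
  [[1, 5, 30], [0, 0, 1.5]],
  [[1, 5, 65], [0, 0, 1.5]],
  [[1, 5, 100], [0, 0, 1.5]],
  [[1, 5, 130], [0, 0, 1.5]],
  [[1, 5, 150], [0, 0, 1.5]],
  [[1, 5, 160], [0, 0, 1.5]],
  [[1, 5, 166], [0, 0, 1.5]],
  [[1, 5, 168], [0, 0, 1.5]],
])

```text
time: 22.9
eef_pos: [0.5392, -0.2636, 0.0733]
tool_rot: [[0.549, 0.836, 0.001], [0.836, -0.549, -0.0], [-0.0, 0.001, -1.0]]
ft_force: [0.0, -0.5, -0.2]
finger_gap: 0.0854
```

drive_tool([
  [[0, 0, 0], [0, 0, 0]],
  [[0, 0, 0], [0, 0, 0]],
  [[0, 0, 0], [0, 0, 0]],
  [[0, 0, 0], [0, 0, 0]],
  [[0, 0, 0], [0, 0, 0]],
  [[0, 0, 0], [0, 0, 0]],
  [[0, 0, 0], [0, 0, 0]],
  [[0, 0, 0], [0, 0, 0]],
  [[0, 0, 0], [0, 0, 0]],
  [[0, 0, 0], [0, 0, 0]],
], fingers=-1, grip_force=50)

```text
time: 24.15
eef_pos: [0.5391, -0.2638, 0.0731]
tool_rot: [[0.549, 0.836, 0.0], [0.836, -0.549, -0.0], [-0.0, 0.001, -1.0]]
ft_force: [-0.4, 0.1, 4.3]
finger_gap: 0.0213
```

drive_tool([
  [[0, 0, -8], [0, 0, 0]],
  [[0, 0, -25], [0, 0, 0]],
  [[0, 0, -55], [0, 0, 0]],
  [[0, 0, -90], [0, 0, 0]],
  [[0, 0, -130], [0, 0, 0]],
  [[0, 0, -165], [0, 0, 0]],
  [[0, 0, -190], [0, 0, 0]],
  [[0, 0, -205], [0, 0, 0]],
  [[0, 0, -205], [0, 0, 0]],
  [[0, 0, -205], [0, 0, 0]],
])

```text
time: 25.4
eef_pos: [0.5386, -0.2635, 0.2768]
tool_rot: [[0.549, 0.836, -0.002], [0.836, -0.549, 0.001], [0.0, -0.002, -1.0]]
ft_force: [0.6, -1.0, -1.0]
finger_gap: 0.0218
```

drive_tool([
  [[25, -11, 0], [0, 0, 0]],
  [[65, -29, 0], [0, 0, 0]],
  [[110, -48, 0], [0, 0, 0]],
  [[155, -68, 0], [0, 0, 0]],
  [[200, -88, 0], [0, 0, 0]],
  [[245, -108, 0], [0, 0, 0]],
  [[290, -128, 0], [0, 0, 0]],
  [[320, -141, 0], [0, 0, 0]],
  [[338, -149, 0], [0, 0, 0]],
  [[338, -149, 0], [0, 0, 0]],
])

```text
time: 26.65
eef_pos: [0.5998, 0.1012, 0.2771]
tool_rot: [[0.548, 0.837, -0.001], [0.837, -0.548, -0.0], [-0.001, -0.001, -1.0]]
ft_force: [0.4, -1.1, -2.3]
finger_gap: 0.0213
```

```bash
python3 - <<'E'
from h import *
c,p,s=look("wrist","w5");print(s["time"],p,s["finger_gap"],s["joints"],s["ft_force"])
E
```

```text
26.65 (array([0.59984552, 0.10122758, 0.27709575]), array([[ 5.47819888e-01,  8.36595319e-01, -1.28165148e-03],
       [ 8.36595922e-01, -5.47820455e-01, -1.12906533e-04],
       [-7.96571976e-04, -1.01037196e-03, -9.99999172e-01]])) 0.021302063470007643 [-1.55441969e+00  2.64967534e+01  5.91679546e+01 -8.48376790e-03
  9.44085227e+01  3.16625449e+01] [ 0.4269851  -1.06631173 -2.30666752]
```

View pics/w5.png

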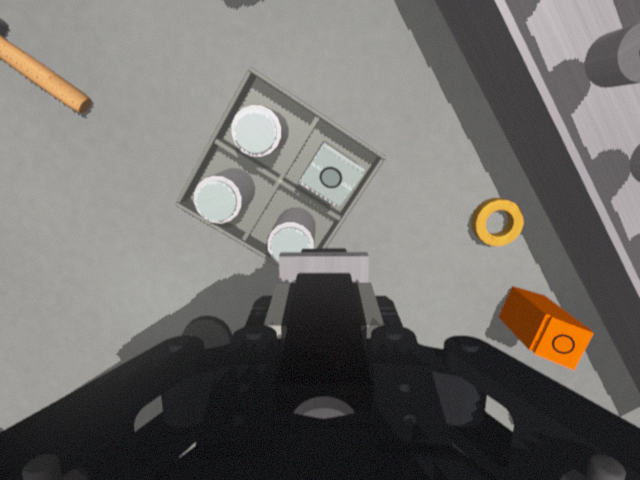

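Wrist: ring at (330,177), flange front band x 280–369, y 252–281; all four holders upright. Check the probe's offset in the jaws against the flange.

```bash
python3 - <<'E'
import pickle;from h import *
np.set_printoptions(precision=4,suppress=True)
c,p,s=pickle.load(open("pics/w5.pkl","rb"))
print("ring",onz(c,(330,177),.087,p))
I=(np.zeros(3),np.eye(3))
im=c["image"];print("col324",im[240:300,324].mean(1).astype(int));print("col290",im[240:300,290].mean(1).astype(int));print("row270",im[268,270:380].mean(1).astype(int))
for dx in(0,-.0023):
    print(dx,[proj(c,np.array([dx+x,y,z]),I) for x,y,z in((.018,.018,.011),(.018,-.018,.011),(.018,-.018,.017),(.011,-.011,.011),(.011,0,.047),(.011,0,-.063))])
E
```

```text
ring [0.6176 0.1211 0.087 ]
col324 [ 76  74  81  97 120 137 149 134 100  59  55  65  83  97  98 111 148 173
 179 179 176 177 179 174 176 175 177 176 176 174 177 172 144  94  51  46
  47  47  43  46  42  42  45  40  45  42  46  41  41  39  37  40  37  38
  41  47  35  40  32  39]
col290 [201 201 201 200 202 204 203 203 206 204 201 188 149 111 100 107 136 167
 177 176 175 176 177 178 176 177 176 174 178 178 176 175 175 177 175 175
 174 174 177 176 176 167 130  81  67  58  54  52  43  44  45  45  44  46
  42  45  41  41  41  38]
row270 [ 97  98  98  99  98  97  95  98 116 156 174 175 175 175 174 174 177 172
 178 175 178 177 180 174 173 174 176 172 173 173 174 171 174 173 173 173
 173 175 178 179 179 180 177 180 180 177 177 175 176 174 176 177 175 171
 176 176 173 171 173 171 172 172 173 172 175 174 172 176 176 173 175 175
 180 177 178 175 177 177 177 176 174 178 177 177 183 174 174 177 175 176
 179 178 185 182 185 181 180 179 171 162 160 163 158 156 157 159 162 158
 160 161]
0 [array([371.0646, 250.1842]), array([281.2953, 250.148 ]), array([282.7668, 245.9404]), array([299.0201, 266.6757]), array([325.7404, 242.4602]), array([327.9247, 373.9325])]
-0.0023 [array([370.8885, 255.6541]), array([281.4497, 255.6169]), array([282.9107, 251.2358]), array([299.1083, 272.0241]), array([325.7329, 246.9468]), array([327.8946, 382.7132])]
```

Probe sits −2.3 mm along tool x in the jaws (matches the flange exactly), axis parallel to the tool. Compute the tilted approach.

```bash
python3 - <<'E'
from h import *;from rig import env
from scipy.spatial.transform import Rotation as Ro
np.set_printoptions(precision=4,suppress=True)
s=env.get_state();p=s["eef_pos"];R=s["tool_rot"]
w=np.array([-.914,-.406,0]);n=np.sin(np.radians(20))*w+[0,0,np.cos(np.radians(20))]
a=np.cross(R[:,2],-n);a*=np.arcsin(np.linalg.norm(a))/np.linalg.norm(a)
Rt=Ro.from_rotvec(a).as_matrix()@R
tip=np.array([-.0023,-.0005,.067]);G=np.array([.6178,.1211,.087])
print("turn",np.degrees(R.T@a)/8,Rt)
for h in(.06,.03,.008,0,-.005):
    t=G+h*n-Rt@tip;print(h,t,1000*R.T@(t-p))
E
```

```text
turn [-1.3579  2.1086  0.    ] [[ 0.5024  0.8061  0.3126]
 [ 0.8154 -0.562   0.1389]
 [ 0.2876  0.1851 -0.9397]]
0.06 [0.5797 0.1051 0.2071] [ -7.0451 -19.451   70.2106]
0.03 [0.589  0.1092 0.1789] [  1.6079 -13.8784  98.3903]
0.008 [0.5959 0.1123 0.1582] [  7.9535  -9.7918 119.0554]
0 [0.5984 0.1134 0.1507] [ 10.261   -8.3058 126.57  ]
-0.005 [0.6    0.1141 0.146 ] [ 11.7032  -7.377  131.2666]
```

drive_tool([
  [[-1, -3, 5], [-0.3, 0.4, 0]],
  [[-3, -7, 15], [-0.5, 0.8, 0]],
  [[-4, -11, 25], [-0.8, 1.25, 0]],
  [[-6, -15, 40], [-1.1, 1.7, 0]],
  [[-7, -19, 55], [-1.36, 2.11, 0]],
  [[-7, -19, 70], [-1.36, 2.11, 0]],
  [[-3, -17, 84], [-1.36, 2.11, 0]],
  [[2, -14, 98], [-1.36, 2.11, 0]],
  [[2, -14, 98], [-1.36, 2.11, 0]],
  [[2, -14, 98], [-1.36, 2.11, 0]],
])

```text
time: 27.95
eef_pos: [0.5897, 0.11, 0.1801]
tool_rot: [[0.502, 0.806, 0.314], [0.815, -0.562, 0.139], [0.289, 0.186, -0.939]]
ft_force: [-0.2, 1.4, -1.8]
finger_gap: 0.0217
```

```bash
python3 - <<'E'
from h import *
np.set_printoptions(precision=4,suppress=True)
c,p,s=look("wrist","w6");print(s["time"],p,s["finger_gap"],s["ft_force"],s["joints"])
w=np.array([-.914,-.406,0]);n=np.sin(np.radians(20))*w+[0,0,np.cos(np.radians(20))]
G=np.array([.6178,.1211,.087]);t=p[0]+p[1]@[-.0023,-.0005,.067]
d=t-G;h=d@n;print("h mm",h*1e3,"lateral",1e3*(d-h*n),"angle",np.degrees(np.arccos(-p[1][:,2]@n)),"in tool",1e3*p[1].T@(G-t))
E
```

```text
27.95 (array([0.5897, 0.11  , 0.1801]), array([[ 0.502 ,  0.8057,  0.3143],
       [ 0.8153, -0.5621,  0.1391],
       [ 0.2888,  0.1865, -0.9391]])) 0.021665812346044897 [-0.2378  1.3783 -1.7693] [-4.9204 21.7633 86.3623 11.7089 54.6582 23.0206]
h mm 30.809503178421053 lateral [1.0046 0.8587 0.4602] angle nan in tool [-1.3756 -0.4554 30.8068]<stdin>:6: RuntimeWarning: invalid value encountered in arccos
```

View pics/w6.png

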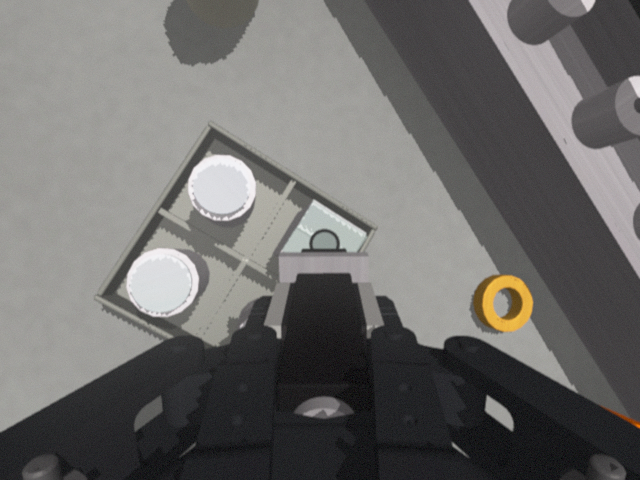

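Ring peeks out above the flange, centred at column ≈324, its upper edge at row ≈229; compare with prediction.

```bash
python3 - <<'E'
import pickle;from h import *
np.set_printoptions(precision=2,suppress=True)
c,p,s=pickle.load(open("pics/w6.pkl","rb"))
w=np.array([-.914,-.406,0]);n=np.sin(np.radians(20))*w+[0,0,np.cos(np.radians(20))]
G=np.array([.6178,.1211,.087]);u=p[1][:,0];v=p[1][:,1]
g=c["image"].mean(2)
r=np.array([proj(c,G+.0085*(np.cos(t)*u+np.sin(t)*v),p) for t in np.linspace(0,6.28,40)])
print("pred ring x",r[:,0].min(),r[:,0].max(),"top",r[:,1].min())
print("col324",g[220:256,324].astype(int));print("row242",g[242,300:350].astype(int));print("row248",g[247,300:350].astype(int))
E
```

```text
pred ring x 309.80416512277486 337.03427923861983 top 230.1604389343692
col324 [190 189 190 189 191 190 188 184 155 104  63  82 119 148 149 150 155 151
 153 151 154 153 152 150 148 152 150 147 116  71  47  68  98 124 122 126]
row242 [192 191 191 191 188 190 193 192 178 125  68  64  98 145 154 151 151 150
 151 150 154 150 152 150 152 151 150 151 152 151 151 154 152 152 153 142
 110  64  65 111 177 191 188 187 189 190 187 187 191 188]
row248 [191 190 184 185 184 184 187 186 177 141  85  56  82 123 145 143 148 147
 147 147 146 147 145 147 147 146 151 145 147 145 148 148 148 148 146 136
  86  58  76 129 180 196 182 168 169 180 184 189 188 189]
```

Ring within 1 px of prediction. Approach along the tool axis, slow near contact.

drive_tool([
  [[-1, 0, 4], [0, 0, 0]],
  [[-1, -0.5, 10], [0, 0, 0]],
  [[-1.4, -0.5, 16], [0, 0, 0]],
  [[-1.4, -0.5, 21], [0, 0, 0]],
  [[-1.4, -0.5, 25], [0, 0, 0]],
  [[-1.4, -0.5, 27], [0, 0, 0]],
  [[-1.4, -0.5, 28], [0, 0, 0]],
  [[-1.4, -0.5, 28], [0, 0, 0]],
  [[-1.4, -0.5, 28], [0, 0, 0]],
  [[-1.4, -0.5, 28], [0, 0, 0]],
])

```text
time: 29.25
eef_pos: [0.597, 0.113, 0.1532]
tool_rot: [[0.502, 0.806, 0.314], [0.815, -0.562, 0.139], [0.289, 0.186, -0.939]]
ft_force: [0.8, -0.4, -2.6]
finger_gap: 0.0215
```

```bash
cat > chk.py <<'E'
from h import *;from rig import env
np.set_printoptions(precision=2,suppress=True)
s=env.get_state();p=(s["eef_pos"],s["tool_rot"])
w=np.array([-.914,-.406,0]);n=np.sin(np.radians(20))*w+[0,0,np.cos(np.radians(20))]
G=np.array([.6178,.1211,.087]);t=p[0]+p[1]@[-.0023,-.0005,.067]
print(s["time"],"G in tip frame mm",1e3*p[1].T@(G-t),"tilt err",np.degrees(np.linalg.norm(np.cross(p[1][:,2],-n))),"f",s["ft_force"],"f.n",s["ft_force"]@n,s["finger_gap"],abs(s["qvel"]).max())
E
python3 chk.py
```

```text
29.25 G in tip frame mm [0.25 0.33 2.77] tilt err 0.09369907622861935 f [ 0.84 -0.37 -2.55] f.n -2.6082824469608674 0.0214507470681622 0.10041996885285823
```

drive_tool([
  [[0, 0, 1], [0, 0, 0]],
  [[0, 0, 2], [0, 0, 0]],
  [[0, 0, 3], [0, 0, 0]],
  [[0, 0, 4], [0, 0, 0]],
  [[0, 0, 5], [0, 0, 0]],
  [[0, 0, 6], [0, 0, 0]],
  [[0, 0, 7], [0, 0, 0]],
  [[0, 0, 7.5], [0, 0, 0]],
  [[0, 0, 7.5], [0, 0, 0]],
  [[0, 0, 7.5], [0, 0, 0]],
])

```text
time: 30.5
eef_pos: [0.5994, 0.1141, 0.146]
tool_rot: [[0.502, 0.806, 0.314], [0.815, -0.562, 0.139], [0.289, 0.186, -0.939]]
ft_force: [-0.9, -0.1, 0.4]
finger_gap: 0.0214
```

```bash
python3 chk.py; python3 - <<'E'
from h import *
from rig import env
F=[]
for k in range(6):
    c,p,s=look("scene","s7");F.append(s["ft_force"])
print(np.mean(F,0),np.std(F,0),s["time"])
c,p,s=look("wrist","w7");t,_,_=look("top","t7")
a=cv2.resize(c["image"][170:320,240:400],None,fx=2.5,fy=2.5,interpolation=cv2.INTER_CUBIC)
sc=cv2.imread("pics/s7.png")[150:310,330:470];b=cv2.resize(sc,(400,457),interpolation=cv2.INTER_CUBIC)[:375]
cv2.imwrite("pics/v7.png",np.hstack([a,b]))
E
```

```text
30.5 G in tip frame mm [ 0.24  0.39 -4.8 ] tilt err 0.08572332175236617 f [-0.86 -0.07  0.37] f.n 0.6229610036486717 0.021411955613197614 0.08175573288679264
[-1.11398764 -0.22074124  0.1947956 ] [0.5298384  0.35329784 0.39632207] 30.75
```

View pics/v7.png

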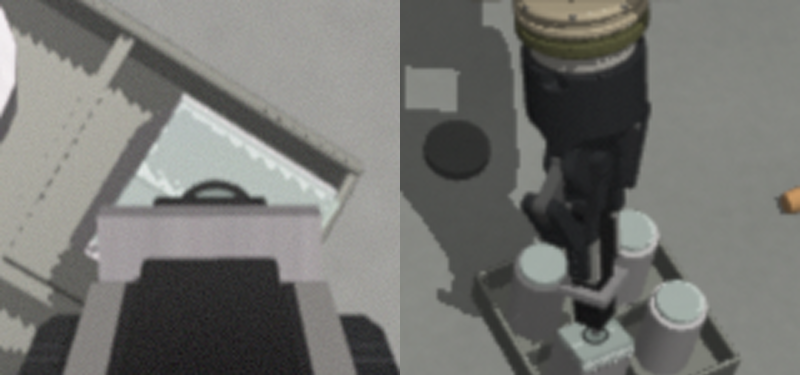

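Left: the ring sits centred under the flange (about 213 against 210). Right: the tip is inside the ring and the four holders stand. The push rose by about 2.2–2.5 N, which fits half-in. Handing in.

```bash
python3 -c "
from rig import env
print(env.sign_off())"; python3 chk.py
```

```text
the job is handed in; nothing more can be done
None
the job is handed in; nothing more can be done
```

I put both loose holders in the two free cells and let go of them. The probe is now held with its tip in the ring on the sloping glass. I handed the job in at about 31 s of the 72 s allowed; it gave no verdict.

- **Holders:** The last pictures show all four upright, one per cell. I turned the wedge about 174° so that its slope faces the robot. The bystanders were not touched, as far as the pictures show.
- **Tip position:** By calculation the tip is within about 0.5 mm of the ring centre, and the probe is about 0.1° off square to the glass. Both rest on my own measured wedge position and angle. The last picture agrees, with the ring centred under the flange.
- **Plunger:** By position it is about 4.8 mm in. The measured push rose by about 2.2–2.5 N, against 2.1 N expected at half in. This is the weakest check, because the force readings scatter by about 0.5 N.
- **After hand-in:** My last status check was refused, so nothing was measured after that point. No other check failed or disagreed.

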